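# Load a circuit board and index it over the preheater

### The arm

A 6-joint arm with a two-finger parallel gripper is mounted at the origin on the work surface. World frame = base frame: x ahead of the robot, y to its left, z up, the work surface at z = 0. Lengths are in mm, angles in rad, forces in N, time in s.
With the tool pointing down it reaches from about 275 to 750 mm from the base axis. Payload 10.2 kg.
Tool frame: the origin (TCP) lies on the centre line of the jaws, within the pads' length; the fingertips stand 17 mm ahead of it and the grasp point (between the pads) lies 2 mm behind it; z points along the fingers, y is the line along which they close (so a half turn about z gives the same grasp; the last joint's range is limited). The gripper opens to 85 mm and grips with 20 to 120 N. Pads are 22 mm wide; open, the fingers measure 114 mm over their backs; the gripper's body (76 mm by 85 mm) begins 54 mm behind the grasp point. The pads swing forward as they close: fully open they stand 13 mm farther back than shut.
Start: joints at [-1.429, 0.313, 1.498, -0, 1.331, -0.223], TCP at [187.288, -490.464, 248.294] pointing down, gripper open.
Joint ranges: [-2.94, 2.94], [-0.97, 2.17], [0.19, 2.56], [-1.23, 4.37], [0.02, 3.11], [-2.88, 2.88]. Speed limits (rad/s): [2.39, 2.39, 3.01, 3.14, 3.14, 3.14].

### API

Orientations are given as a unit quaternion [w, x, y, z].
In Python, from rig import ctrl gives the robot as it stands. The module is installed in compiled form; this text tells all that it offers.
- The arm moves only by the shell command python3 -m jog 'ROWS' [FORCE]. ROWS is JSON, a list of rows, each an object with "delta_pos": the shift along the world's x, y, z in mm, a list of three; "angular": the turn, a rotation vector about the world's x, y, z in rad, a list of three; "fingers": the opening, from 0 (shut) to 1 (fully open). In form: [{"delta_pos": [tx, ty, tz], "angular": [rx, ry, rz], "fingers": fingers}, ...]. A call has 1 to 10 rows; each row is the pose to reach, as a shift and turn from the pose commanded when the call began; what a row does not reach only later rows make up. A row lasts 1/8 s, in which the tool goes at most 62.5 mm and 10.7 degrees, less where a joint would pass 70% of its speed; a pose out of reach is approached as far as the arm can. A call with a gripper value outside its range is refused whole. The fingers move at their own pace and stop on an object; FORCE is the grip in N (left out, the last holds). Time passes only in rows, so rows that repeat a pose let the fingers close. It gives the time, the measured TCP pose, the force, the opening and the grip force at its end, in the units of the state.
- ctrl.sense(): the state, without advancing time (a new reading comes with each control period).
- ctrl.capture(name): name is "side" or "top" or "wrist"; returns a dict with "pixels" (480x640x3 uint8, blue, green, red), "fx", "fy", "cx", "cy" (pixels), "R" (3x3) and "t" (3): a world point X has camera coordinates R X + t. Camera axes: x right, y down, z forward; pixel columns grow to the right and rows downward; lengths in mm; the calibration is good to about 2 mm. A picture is of the moment at which its call begins. There is no depth.
- ctrl.finish_job(): hands the job in; it is judged then, once.
The state is a dict: "time_s": time; "joints": joint angles; "dq": joint speeds; "tau": joint torques, N m; "eef_pos": TCP position; "ee_rot": TCP orientation; "force": force on the tool from outside, world axes, zero at the start; "wrist_torque": the same for the moment, N m; "grip_width": opening from 0.0 (shut) to 1.0 (fully open); "grip_force": force on a finger pad.
Only numpy, scipy, OpenCV 4.12 (cv2) and the standard library are available. Lean on these libraries where they do the work, as an engineer would, in place of code of your own. Each camera call takes 0.05 s, during which the arm holds its last target. There are 200 camera calls.

### The job

Get this board ready for preheating: take it from the foam block and lay it, parts up and either way round, flat on the two ledges of the board carrier in the open middle of the slide - lay it down, don't drop it. Then slide the carrier along its rail to the stop over the preheater (not the fan), so that it clicks into the detent there, and let go. Do not disturb the parts tray, flux bottle, solder spool or screwdriver.

Things in the scene. Friction and masses are not known exactly. Their poses are not given: they have to be found in the camera images.
- board: Loose green circuit board 64 (x) x 100 (y) x 3 mm, 0.1 kg, flat on the foam block. Origin: centre of its underside, z up. Mid-board a finned heat sink 30 (x) x 36 (y), top 23 mm over the underside; +y end: terminal block 13 mm high; -y end: two capacitors 15 mm high. Grip it across its long edges (64 mm apart at x = -32, +32; free of parts) or by the heat sink, 30 mm across x.
- foam: Fixed black foam block, 40 (x) x 85 (y) x 22 mm high, on the bench beyond the left or the right end of the slide; origin under its centre. The board lies on it roughly centred and aligned, its long edges standing some 12 mm clear of the foam on both sides.
- rig: Fixed slide: base plate 240 (x) x 550 (y) x 8 mm, an end block at each end (inner faces at y = -250, +250 mm, 92 mm high), two shafts along y. Origin on the bench under its middle, y = rail direction. Stations at y = -150, 0, +150 mm: middle bay open, preheater in one outer bay, fan in the other. Dark index bar with a 10 mm slot per station along the far side, x = 112 to 126 mm.
- carrier (a joint): Carrier position along the rail (m, grows to the rig's +y): 0 middle station, -0.15 and +0.15 outer stations, end stops at -0.18, +0.18. Starts anywhere within 35 mm of 0. Friction about 1 N. A sprung ball on the carrier drops into the index bar's slot at each station: left within 3 mm of a station it is drawn in and centred; pushing it out, or on past a slot, takes about 7 N (more if fast).
- carrier_seat (a point): Centre of the board seat at ledge-top level, 84 mm over the bench; axes parallel to the rig's. A ledge 8 mm wide, 80 mm long in x, runs at y = 45 to 53 mm on either side, with a back stop at |y| = 53 mm (6 mm high) and end lugs with inner faces at |x| = 35 mm (5 mm high): the board lies between, long side along y, 3 mm play all round, its origin at this point.
- plunger: Steel ball, 14 mm, of the carrier's sprung detent plunger, at the far (+x) edge of the carrier frame; origin at its centre, 105 mm from the seat centre. The frame is 190 (x) x 130 (y) mm, top 90 mm over the bench, round a window open from x = -72 to +72 and y = -45 to +45 mm of the seat; in the middle bay nothing lies under the window above 8 mm over the bench.
- carrier_knob (a point): Middle of the black push knob on the carrier's near side bar: a plain upright cylinder 22 mm in diameter, its grip surface from 14 mm below this point to 12 mm above it; the flat bar it stands on is 22 mm below this point and 20 mm wide. 85 mm from the seat centre towards -x of the rig.
- preheater_top (a point): Centre of the top of the preheater, a grey box 120 x 120 x 50 mm with a square black heating plate with dark bars in a steel rim, fixed in one of the outer bays (top 58 mm over the bench, 26 mm below the ledges when the carrier is over it). The carrier's station there lies straight above this point.
- fan: The cooling fan, a black square fan 120 x 120 x 50 mm with blades and a round wire guard, fixed in the other outer bay; origin under its centre.
- tray: Bystander: grey plastic parts tray, 80 x 110 x 28, four compartments, standing on the bench at the other end of the slide from the foam block; origin under its centre (mm).
- flux_bottle: Bystander: white plastic flux bottle, 42 in diameter, 115 tall, standing on the bench beyond the slide; origin under its centre (mm).
- solder_spool: Bystander: spool of solder wire standing on its flange, 60 in diameter, 44 tall, on the bench beyond the slide; origin under its centre (mm).
- screwdriver: Bystander: small black screwdriver, 160 long and 26 thick at the handle, lying beyond the slide; origin under its middle, x axis towards the tip (mm).

How it is judged:
By the outcome, as a careful person would: the job done as asked, in the order asked, and still so for the second after the job is handed in, with the robot touching nothing.
It also fails if it takes over 58 s, if anything falls off the work surface, if the arm or the gripper's body presses on something with over 40 N, if the wrist force passes 120 N, or if a joint passes its speed limit or range.

## Working session

There is one attempt and no reset: what is moved stays moved. The work goes in short steps, Python scripts to look and compute and a shell command to move; the robot and the scene stay as the last step left them, time stands still between calls to the robot, and variables do not carry over. Pictures are saved under pics/ and viewed, at most 10 in all, crops included, and the job is handed in when it is done.

```bash
mkdir -p pics; cat > h.py <<'E'
import numpy as np, cv2
from rig import ctrl
def ray(c,u,v,z):
    R=np.array(c['R']);t=np.array(c['t']);C=-R.T@t
    d=R.T@np.array([(u-c['cx'])/c['fx'],(v-c['cy'])/c['fy'],1]);return C+d*(z-C[2])/d[2]
def proj(c,X):
    p=np.array(c['R'])@np.array(X)+np.array(c['t']);return p[0]/p[2]*c['fx']+c['cx'],p[1]/p[2]*c['fy']+c['cy']
E
python3 - <<'E'
from h import *
s=ctrl.sense();print({k:np.round(s[k],3) for k in('time_s','eef_pos','ee_rot','force','grip_width')})
for n in('top','side'):
    c=ctrl.capture(n);cv2.imwrite(f'pics/{n}0.png',c['pixels']);R=np.array(c['R']);print(n,-R.T@np.array(c['t']),R.round(2).tolist(),c['fx'])
E
```

```text
{'time_s': np.float64(0.0), 'eef_pos': array([ 187.248, -490.205,  247.714]), 'ee_rot': array([-0.001,  0.983,  0.181,  0.   ]), 'force': array([ 0.289, -0.094,  0.869]), 'grip_width': np.float64(1.004)}
top [ 4.65765106e+02 -5.59745035e-01  1.33635483e+03] [[0.02, -1.0, 0.02], [-0.99, -0.02, -0.14], [0.14, -0.01, -0.99]] 576.4476111041954
side [ 421.17723899 -765.64505184  700.21256554] [[0.97, -0.24, 0.01], [-0.14, -0.59, -0.79], [0.19, 0.77, -0.61]] 472.7756945173943
```

View pics/top0.png

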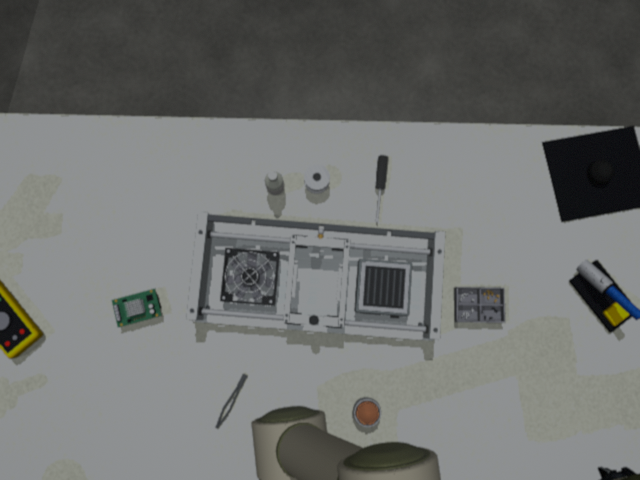

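View pics/side0.png

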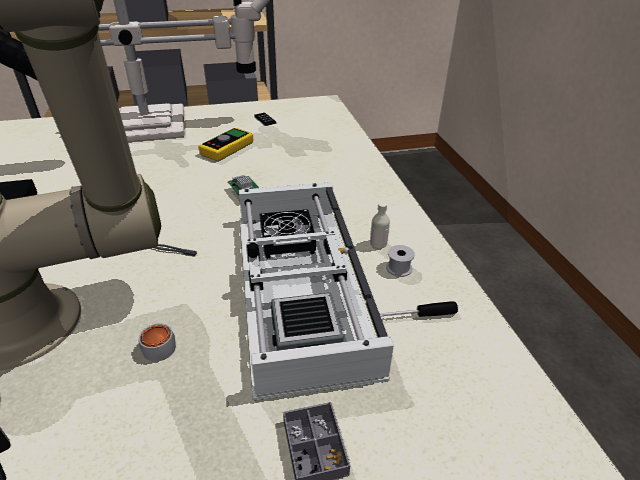

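The top view shows the board at about (137,307), left (+y). The fan is at (250,277), the preheater at (385,288), the knob at (314,320) and the plunger at (321,234). The tray is on the right, with the bystanders beyond the slide. Next I measure them.

```bash
python3 - <<'E'
from h import *
c=ctrl.capture('top');im=c['pixels'];h=cv2.cvtColor(im,cv2.COLOR_BGR2HSV)
def blobs(m,x0,x1,y0,y1,amin=4):
    k=np.zeros(m.shape,np.uint8);k[y0:y1,x0:x1]=m[y0:y1,x0:x1]*255
    return [cv2.minAreaRect(q) for q in cv2.findContours(k,0,2)[0] if cv2.contourArea(q)>=amin]
def show(n,bl,z):
    for b in bl:
        pts=[ray(c,*p,z)[:2] for p in cv2.boxPoints(b)];ctr=np.mean(pts,0)
        e=[pts[1]-pts[0],pts[2]-pts[1]];e=max(e,key=np.linalg.norm);e=e if e[1]>0 else -e
        print(n,np.round(b[0],1),ctr.round(1),[np.linalg.norm(pts[i+1]-pts[i]).round(1) for i in(0,1)],'yaw(y axis)',np.arctan2(-e[0],e[1]).round(3))
H,S,V=h[...,0],h[...,1],h[...,2]
g=(H>40)&(H<95)&(S>80)
show('board',blobs(g,100,175,275,340,20),25)
show('knob',blobs(V<60,295,335,305,335),124)
show('plunger',blobs((H<25)&(S>110),305,340,220,245,2),90)
show('preh',blobs(V<70,355,415,255,320,100),58)
E
python3 - <<'E'
from h import *
im=cv2.imread('pics/top0.png');cv2.imwrite('pics/crop.png',cv2.resize(im[205:345,100:500],(800,280),interpolation=cv2.INTER_CUBIC))
E
```

```text
board [136.4 307.5] [490.7 392.4] [np.float64(99.9), np.float64(60.8)] yaw(y axis) 0.287
knob [313.5 319.5] [470.2  -5.9] [np.float64(14.6), np.float64(14.5)] yaw(y axis) 0.017
plunger [320. 236.] [651.4 -17. ] [np.float64(4.4), np.float64(4.4)] yaw(y axis) -1.554
preh [383.9 286.7] [ 545.4 -161.1] [np.float64(86.8), np.float64(87.3)] yaw(y axis) -0.053
```

View pics/crop.png

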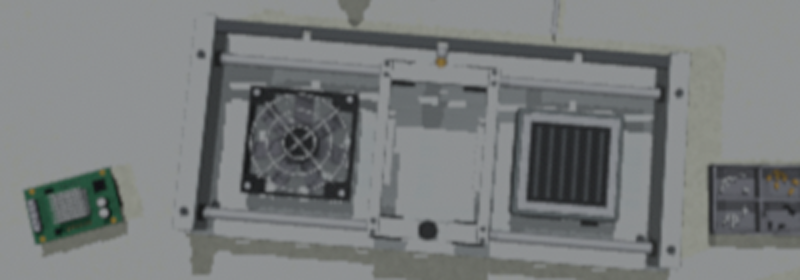

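The enlarged crop confirms the layout: fan left, preheater right, knob at crop (428,230). The rig is yawed by about -0.055 rad and the board by about +0.287. I go above the carrier for a close look on the way.

```bash
python3 -m jog '[{"delta_pos":[333,480,100],"angular":[0,0,1.151],"fingers":1},{"delta_pos":[333,480,100],"angular":[0,0,1.151],"fingers":1},{"delta_pos":[333,480,100],"angular":[0,0,1.151],"fingers":1},{"delta_pos":[333,480,100],"angular":[0,0,1.151],"fingers":1},{"delta_pos":[333,480,100],"angular":[0,0,1.151],"fingers":1},{"delta_pos":[333,480,100],"angular":[0,0,1.151],"fingers":1},{"delta_pos":[333,480,100],"angular":[0,0,1.151],"fingers":1},{"delta_pos":[333,480,100],"angular":[0,0,1.151],"fingers":1},{"delta_pos":[333,480,100],"angular":[0,0,1.151],"fingers":1},{"delta_pos":[333,480,100],"angular":[0,0,1.151],"fingers":1}]'
python3 - <<'E'
from h import *
s=ctrl.sense();print(s['time_s'],np.round(s['eef_pos'],1),np.round(s['ee_rot'],3))
c=ctrl.capture('wrist');cv2.imwrite('pics/w0.png',c['pixels'])
import pickle;c={k:np.array(c[k]) for k in c};pickle.dump(c,open('w0.pkl','wb'))
print(-c['R'].T@c['t'])
for n,p in dict(seat=(555.1,-10.6,84),knob=(470.2,-5.9,124),plunger=(660,-16.5,84)).items(): print(n,np.round(proj(c,p)))
E
```

```text
time_s: 1.4
eef_pos: [521.3, -7.9, 348.4]
ee_rot: [-0.0, 0.725, 0.688, 0.0]
force: [0.7, -1.9, 0.2]
grip_width: 1.002
grip_force: 0.0
1.4 [521.3  -7.9 348.4] [-0.     0.725  0.688  0.   ]
[525.12692484  75.13092988 474.18078328]
seat [348. 197.]
knob [266. 206.]
plunger [443. 198.]
```

View pics/w0.png

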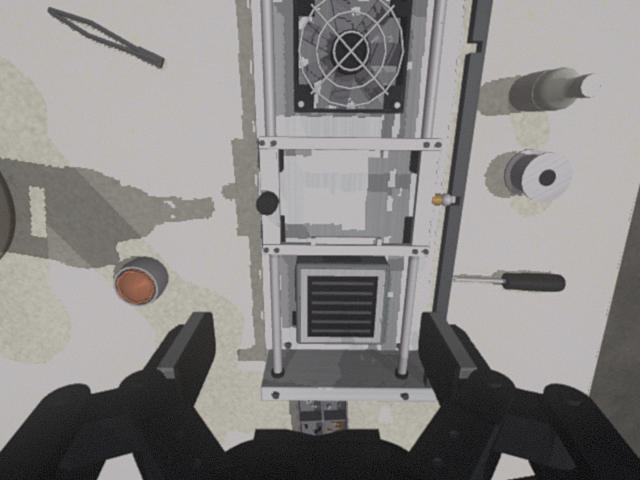

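The wrist view shows the carrier with its knob at (266,203), brass plunger at (437,199), and frame screws near (268,143), (433,145), (270,250), (422,250). Now the seat estimate from these.

```bash
python3 - <<'E'
from h import *
import pickle
c=pickle.load(open('w0.pkl','rb'));im=c['pixels'];h=cv2.cvtColor(im,cv2.COLOR_BGR2HSV);V=h[...,2]
def cent(m,x0,x1,y0,y1,z,amin,amax,n):
    k=np.zeros(m.shape,np.uint8);k[y0:y1,x0:x1]=m[y0:y1,x0:x1]
    N,_,st,ce=cv2.connectedComponentsWithStats(k)
    for i in range(1,N):
        if amin<=st[i,4]<=amax: print(n,ce[i].round(1),st[i,:5],ray(c,*ce[i],z)[:2].round(1))
cent(V<50,250,290,185,222,124,80,900,'knob124');cent(V<50,250,290,185,222,112,80,900,'knob112')
cent((h[...,1]>110)&(h[...,0]<30),425,470,185,215,84,5,400,'brass')
cent(V<90,255,450,134,152,92,4,60,'scr');cent(V<90,255,450,241,259,92,4,60,'scr')
k=((V<60)*255).astype(np.uint8);k[:,:290]=0;k[:,395:]=0;k[:255]=0;k[343:]=0
k=cv2.morphologyEx(k,3,np.ones((9,9)))
q=max(cv2.findContours(k,0,2)[0],key=cv2.contourArea);r=cv2.minAreaRect(q)
print('preh',np.round(r[0],1),ray(c,*r[0],58)[:2].round(1),np.round(r[1:],1) if 0 else r[1:])
E
```

```text
brass [436.8 199.3] [433 195   8   9  61] [653.2 -17.9]
scr [258.3 142.5] [258 141   2   4   6] [463.9  53.3]
scr [261.8 142.5] [261 141   3   4  10] [467.5  53.1]
scr [273.1 143.1] [272 142   3   3   8] [479.1  51.9]
scr [425.8 144.3] [424 143   5   4  12] [635.9  42.5]
scr [437.4 144.5] [436 143   4   4   8] [647.9  41.7]
scr [281.  150.5] [279 150   5   2  10] [486.5  44.1]
scr [415.5 151. ] [411 151  10   1  10] [625.6  36.3]
scr [282.1 241.6] [281 241   4   3   8] [479.4 -55.6]
scr [406.5 242.2] [402 241   9   4  28] [619.2 -63.6]
scr [265.9 249.7] [265 248   3   4   9] [460.1 -64.3]
scr [276.1 249.9] [275 249   3   3   8] [471.7 -65.1]
scr [414.4 251.1] [413 250   4   3  11] [628.5 -74.8]
scr [425.4 251.1] [424 250   4   3  11] [641.  -75.4]
preh [342.  306.5] [ 546.  -160.9] ((59.0, 68.0), 90.0)
```

```bash
python3 -m jog '[{"delta_pos":[-30,403,-128],"angular":[0,0,0.343],"fingers":0.65},{"delta_pos":[-30,403,-128],"angular":[0,0,0.343],"fingers":0.65},{"delta_pos":[-30,403,-128],"angular":[0,0,0.343],"fingers":0.65},{"delta_pos":[-30,403,-128],"angular":[0,0,0.343],"fingers":0.65},{"delta_pos":[-30,403,-128],"angular":[0,0,0.343],"fingers":0.65},{"delta_pos":[-30,403,-128],"angular":[0,0,0.343],"fingers":0.65},{"delta_pos":[-30,403,-128],"angular":[0,0,0.343],"fingers":0.65},{"delta_pos":[-30,403,-128],"angular":[0,0,0.343],"fingers":0.65},{"delta_pos":[-30,403,-128],"angular":[0,0,0.343],"fingers":0.65}]'
python3 - <<'E'
from h import *
s=ctrl.sense();q=s['ee_rot'];print(np.round(s['eef_pos'],1),'yaw tool y',2*np.arctan2(q[2],q[1])-np.pi/2)
c=ctrl.capture('wrist');im=c['pixels'];cv2.imwrite('pics/w1.png',im)
h=cv2.cvtColor(im,cv2.COLOR_BGR2HSV)
m=((h[...,0]>40)&(h[...,0]<95)&(h[...,1]>80)).astype(np.uint8)*255
q=max(cv2.findContours(cv2.morphologyEx(m,3,np.ones((5,5))),0,2)[0],key=cv2.contourArea)
r=cv2.minAreaRect(q);P=np.array([ray(c,*p,25)[:2] for p in cv2.boxPoints(r)])
print(cv2.boxPoints(r).round().tolist(),P.round(1).tolist(),P.mean(0).round(1))
for a,b in zip(P,np.roll(P,-1,0)): d=b-a;print(np.linalg.norm(d).round(1),np.arctan2(d[1],d[0]).round(3))
E
```

```text
time_s: 2.58
eef_pos: [490.5, 391.9, 220.3]
ee_rot: [0.0, 0.598, 0.801, -0.0]
force: [0.5, -0.2, 0.2]
grip_width: 0.651
grip_force: 0.0
[490.5 391.9 220.3] yaw tool y 0.2877428298810545
[[313.0, 184.0], [330.0, 171.0], [365.0, 216.0], [349.0, 229.0]] [[479.5, 415.7], [490.0, 431.0], [533.7, 401.5], [523.3, 385.3]] [506.6 408.4]
18.5 0.967
52.7 -0.594
19.3 -2.141
53.3 2.533
```

View pics/w1.png

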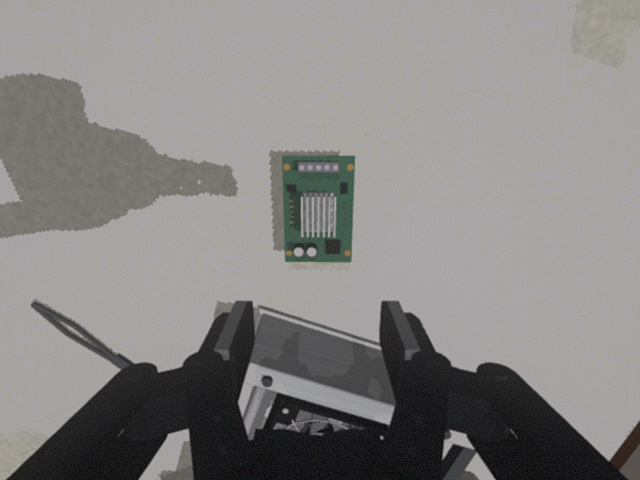

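The board shows with corners near (283,156), (355,156), (352,262), (286,262) and the heat sink at about (318,215). The mask fragmented, so I take the hull of all green pixels instead.

```bash
python3 - <<'E'
from h import *
c=ctrl.capture('wrist');im=c['pixels'];h=cv2.cvtColor(im,cv2.COLOR_BGR2HSV)
m=((h[...,0]>40)&(h[...,0]<95)&(h[...,1]>80)).astype(np.uint8)
m[:,:270]=0;m[:,370:]=0;m[:145]=0;m[272:]=0
m=cv2.medianBlur(m,3)
ys,xs=np.nonzero(m)
P=np.array([ray(c,u,v,25)[:2] for u,v in zip(xs,ys)]).astype(np.float32)
r=cv2.minAreaRect(P);print(r)
k=np.zeros(m.shape,np.uint8);k[190:240,299:340]=1
k=k&(h[...,1]<40)&(h[...,2]>110);ys,xs=np.nonzero(k)
P=np.array([ray(c,u,v,45)[:2] for u,v in zip(xs,ys)]).astype(np.float32);print('sink',cv2.minAreaRect(P))
print(ctrl.sense()['eef_pos'])
E
```

```text
((483.49334716796875, 414.41424560546875), (16.590099334716797, 0.8814192414283752), 3.855656385421753)
sink ((490.0652160644531, 394.6337890625), (30.042327880859375, 39.33892059326172), 17.19093132019043)
[490.84350448 391.45623292 220.90869221]
```

```bash
python3 - <<'E'
from h import *
c=ctrl.capture('wrist');im=c['pixels'].astype(int)
m=((im[...,1]-im[...,2]>20)).astype(np.uint8)
m[:,:270]=0;m[:,370:]=0;m[:145]=0;m[272:]=0
m=cv2.medianBlur(m,3);ys,xs=np.nonzero(m);print(len(xs),xs.min(),xs.max(),ys.min(),ys.max())
P=np.array([ray(c,u,v,25)[:2] for u,v in zip(xs,ys)]).astype(np.float32)
print(cv2.minAreaRect(P))
E
```

```text
3379 282 353 156 260
((490.3927001953125, 393.0967712402344), (62.47540283203125, 98.2789306640625), 16.341503143310547)
```

Board at (490.4,393.1), 62x98 mm, yaw 0.29, so the tool is already aligned. Now descending.

```bash
python3 -m jog '[{"delta_pos":[0,1,-60],"angular":[0,0,0.005],"fingers":0.5},{"delta_pos":[0,1,-120],"angular":[0,0,0.005],"fingers":0.5},{"delta_pos":[0,1,-155],"angular":[0,0,0.005],"fingers":0.5},{"delta_pos":[0,1,-168],"angular":[0,0,0.005],"fingers":0.5},{"delta_pos":[0,1,-176],"angular":[0,0,0.005],"fingers":0.5},{"delta_pos":[0,1,-176],"angular":[0,0,0.005],"fingers":0.5},{"delta_pos":[0,1,-176],"angular":[0,0,0.005],"fingers":0.5}]' 30
```

```text
time_s: 3.6
eef_pos: [490.9, 393.8, 45.6]
ee_rot: [0.0, 0.596, 0.803, 0.001]
force: [0.5, 0.2, 0.7]
grip_width: 0.503
grip_force: 0.0
```

```bash
python3 -m jog '[{"delta_pos":[0,0,0],"angular":[0,0,0],"fingers":0.2},{"delta_pos":[0,0,0],"angular":[0,0,0],"fingers":0.2},{"delta_pos":[0,0,0],"angular":[0,0,0],"fingers":0.2},{"delta_pos":[0,0,0],"angular":[0,0,0],"fingers":0.2}]' 30
```

```text
time_s: 4.1
eef_pos: [490.8, 393.8, 45.4]
ee_rot: [0.0, 0.596, 0.803, 0.001]
force: [-1.8, -0.2, 5.3]
grip_width: 0.344
grip_force: 31.4
```

```bash
python3 -m jog '[{"delta_pos":[0,0,20],"angular":[0,0,0],"fingers":0.2},{"delta_pos":[0,0,70],"angular":[0,0,0],"fingers":0.2},{"delta_pos":[0,0,120],"angular":[0,0,0],"fingers":0.2},{"delta_pos":[8,-45,156],"angular":[0,0,-0.04],"fingers":0.2},{"delta_pos":[15,-95,156],"angular":[0,0,-0.08],"fingers":0.2},{"delta_pos":[23,-145,156],"angular":[0,0,-0.13],"fingers":0.2},{"delta_pos":[31,-195,156],"angular":[0,0,-0.17],"fingers":0.2},{"delta_pos":[39,-245,156],"angular":[0,0,-0.22],"fingers":0.2},{"delta_pos":[47,-295,156],"angular":[0,0,-0.26],"fingers":0.2},{"delta_pos":[55,-345,156],"angular":[0,0,-0.30],"fingers":0.2}]' 45
python3 -m jog '[{"delta_pos":[5,-35,0],"angular":[0,0,-0.03],"fingers":0.2},{"delta_pos":[9,-60,0],"angular":[0,0,-0.053],"fingers":0.2},{"delta_pos":[9,-60,0],"angular":[0,0,-0.053],"fingers":0.2},{"delta_pos":[9,-60,0],"angular":[0,0,-0.053],"fingers":0.2}]'
python3 - <<'E'
from h import *
s=ctrl.sense();q=s['ee_rot'];p=s['eef_pos'];y=2*np.arctan2(q[2],q[1])-np.pi/2;print(np.round(p,1),y)
c=ctrl.capture('wrist');im=c['pixels'];cv2.imwrite('pics/w2.png',im)
# expected board corners if held centred, top face 20.4 below TCP
for a,b in((-32,50),(32,50),(32,-50),(-32,-50)):
    X=[p[0]+a*np.cos(y)-b*np.sin(y),p[1]+a*np.sin(y)+b*np.cos(y),p[2]-20.4];print(np.round(proj(c,X)))
E
```

```text
time_s: 5.35
eef_pos: [545.2, 47.0, 201.5]
ee_rot: [0.0, 0.71, 0.704, 0.0]
force: [0.6, -0.2, -1.4]
grip_width: 0.335
grip_force: 45.3
time_s: 5.85
eef_pos: [554.1, -10.8, 200.8]
ee_rot: [0.0, 0.728, 0.686, 0.0]
force: [0.8, 0.2, -1.1]
grip_width: 0.34
grip_force: 45.3
[554.1 -10.8 200.8] -0.059328805723544376
[241. 201.]
[395. 201.]
[381. 395.]
[254. 395.]
```

View pics/w2.png

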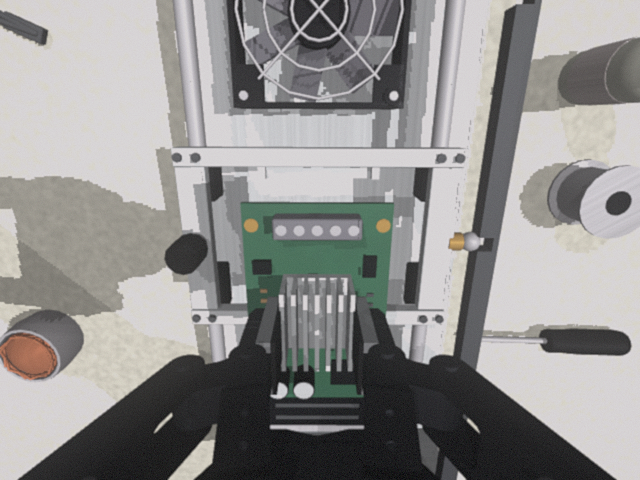

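The board is held centred: its far edge is at row 203, columns 241–393, against the expected 201 and 241–395 (about 1 mm off). The frame screws are visible at rows 157 and 318. I use them to recheck the seat.

```bash
python3 - <<'E'
from h import *
c=ctrl.capture('wrist');im=c['pixels'];V=im.max(2)
out=[]
for u,v in((177,157),(196,157),(441,158),(460,158),(196,318),(212,318),(424,319),(440,319)):
    w=np.zeros(V.shape,np.uint8);w[v-7:v+8,u-7:u+8]=1;w&=(V<100)
    N,_,st,ce=cv2.connectedComponentsWithStats(w);i=min(range(1,N),key=lambda i:np.hypot(*(ce[i]-[u,v])))
    out.append(ray(c,*ce[i],91)[:2]);print(ce[i].round(1),st[i,4],out[-1].round(1))
o=np.array(out);print(o.mean(0));d=o[3]-o[0]+o[7]-o[4];print(np.arctan2(d[1],d[0]));d=o[:4].mean(0)-o[4:].mean(0);print(np.arctan2(-d[0],d[1]))
E
```

```text
[178.6 156.8] 14 [468.7  53.4]
[196.1 158. ] 27 [479.7  52. ]
[437.9 157.9] 10 [634.8  42.9]
[456.8 158. ] 13 [646.9  42.1]
[196.  318.3] 31 [459.9 -64.8]
[211.9 317.9] 35 [471.9 -65.1]
[422.4 318.8] 34 [629.2 -75.2]
[438.3 318.9] 35 [641.1 -76. ]
[554.03565047 -11.34203946]
-0.062312227196426144
-0.05922361889065509
```

```bash
python3 -m jog '[{"delta_pos":[0.3,0.5,-40],"angular":[0,0,-0.002],"fingers":0.2},{"delta_pos":[0.3,0.5,-70],"angular":[0,0,-0.002],"fingers":0.2},{"delta_pos":[0.3,0.5,-84],"angular":[0,0,-0.002],"fingers":0.2},{"delta_pos":[0.3,0.5,-88],"angular":[0,0,-0.002],"fingers":0.2},{"delta_pos":[0.3,0.5,-90],"angular":[0,0,-0.002],"fingers":0.2},{"delta_pos":[0.3,0.5,-91],"angular":[0,0,-0.002],"fingers":0.2},{"delta_pos":[0.3,0.5,-91],"angular":[0,0,-0.002],"fingers":0.2}]'
```

```text
time_s: 6.82
eef_pos: [554.8, -11.0, 109.8]
ee_rot: [0.0, 0.729, 0.685, 0.0]
force: [-0.0, 0.3, -1.7]
grip_width: 0.338
grip_force: 45.3
```

```bash
python3 -m jog '[{"delta_pos":[0,0,-0.7],"angular":[0,0,0],"fingers":0.2},{"delta_pos":[0,0,-1.4],"angular":[0,0,0],"fingers":0.2},{"delta_pos":[0,0,-2],"angular":[0,0,0],"fingers":0.2},{"delta_pos":[0,0,-2],"angular":[0,0,0],"fingers":0.2},{"delta_pos":[0,0,-2],"angular":[0,0,0],"fingers":0.2}]'
python3 - <<'E'
from h import *
c=ctrl.capture('wrist');cv2.imwrite('pics/w3.png',c['pixels'])
E
```

```text
time_s: 7.45
eef_pos: [554.6, -11.0, 107.5]
ee_rot: [0.0, 0.729, 0.685, 0.0]
force: [-1.8, 0.3, 3.1]
grip_width: 0.337
grip_force: 45.8
```

View pics/w3.png

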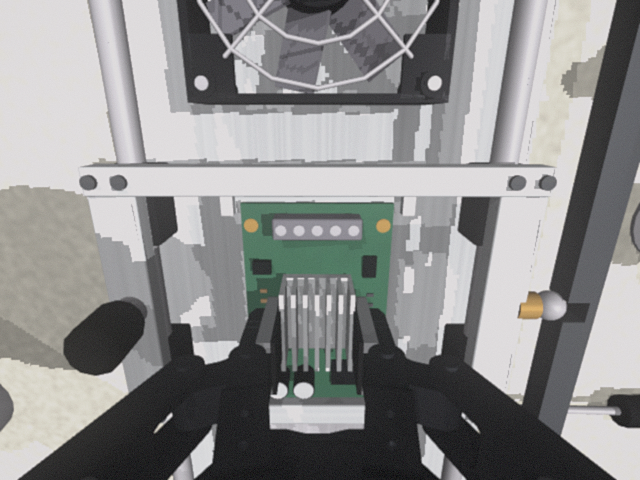

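The board sits between the back stop (row about 199) and the lugs (columns about 238 and 398). Light contact came at the expected height, so I release and rise.

```bash
python3 -m jog '[{"delta_pos":[0,0,0],"angular":[0,0,0],"fingers":0.5},{"delta_pos":[0,0,0],"angular":[0,0,0],"fingers":0.5},{"delta_pos":[0,0,0],"angular":[0,0,0],"fingers":0.5},{"delta_pos":[0,0,15],"angular":[0,0,0],"fingers":0.5},{"delta_pos":[0,0,50],"angular":[0,0,0],"fingers":0.5},{"delta_pos":[0,0,93],"angular":[0,0,0],"fingers":0.6},{"delta_pos":[0,0,93],"angular":[0,0,0],"fingers":0.6},{"delta_pos":[0,0,93],"angular":[0,0,0],"fingers":0.6}]'
python3 - <<'E'
from h import *
c=ctrl.capture('wrist');cv2.imwrite('pics/w4.png',c['pixels'])
E
```

```text
time_s: 8.5
eef_pos: [554.4, -10.9, 200.3]
ee_rot: [-0.0, 0.729, 0.685, -0.0]
force: [0.9, 0.1, -0.1]
grip_width: 0.598
grip_force: 0.0
```

View pics/w4.png

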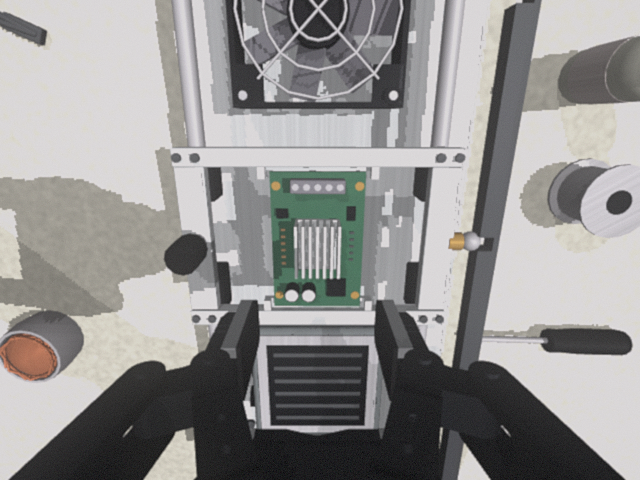

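The board lies squarely in its seat, pixels (270–367, 170–306), between the lugs. Now the knob: shift, and turn -π/2 so the jaws close along the rail.

```bash
python3 -m jog '[{"delta_pos":[-85,5,0],"angular":[0,0,-1.571],"fingers":0.6},{"delta_pos":[-85,5,0],"angular":[0,0,-1.571],"fingers":0.6},{"delta_pos":[-85,5,0],"angular":[0,0,-1.571],"fingers":0.6},{"delta_pos":[-85,5,0],"angular":[0,0,-1.571],"fingers":0.6},{"delta_pos":[-85,5,0],"angular":[0,0,-1.571],"fingers":0.6},{"delta_pos":[-85,5,0],"angular":[0,0,-1.571],"fingers":0.6},{"delta_pos":[-85,5,0],"angular":[0,0,-1.571],"fingers":0.6},{"delta_pos":[-85,5,0],"angular":[0,0,-1.571],"fingers":0.6},{"delta_pos":[-85,5,0],"angular":[0,0,-1.571],"fingers":0.6},{"delta_pos":[-85,5,0],"angular":[0,0,-1.571],"fingers":0.6}]'
python3 - <<'E'
from h import *
c=ctrl.capture('wrist');im=c['pixels'];cv2.imwrite('pics/w5.png',im)
print(-np.array(c['R']).T@np.array(c['t']))
for z in(98,112,124): print(np.round(proj(c,(469.2,-6.1,z))))
E
```

```text
time_s: 9.8
eef_pos: [469.2, -5.9, 199.6]
ee_rot: [-0.0, 1.0, -0.031, -0.001]
force: [0.2, -0.7, 0.8]
grip_width: 0.602
grip_force: 0.0
[552.69756562 -11.90366937 325.20734421]
[316. 248.]
[315. 255.]
[315. 262.]
```

View pics/w5.png

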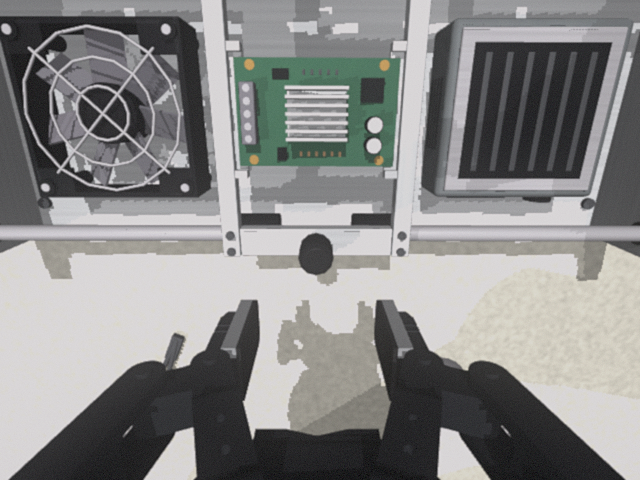

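The knob is at (316,254), matching the predicted (315,255), so the jaws are centred over it. I descend and grip.

```bash
python3 -m jog '[{"delta_pos":[0,0,-40],"angular":[0,0,0],"fingers":0.6},{"delta_pos":[0,0,-70],"angular":[0,0,0],"fingers":0.6},{"delta_pos":[0,0,-86],"angular":[0,0,0],"fingers":0.6},{"delta_pos":[0,0,-86],"angular":[0,0,0],"fingers":0.6},{"delta_pos":[0,0,-86],"angular":[0,0,0],"fingers":0.1},{"delta_pos":[0,0,-86],"angular":[0,0,0],"fingers":0.1},{"delta_pos":[0,0,-86],"angular":[0,0,0],"fingers":0.1},{"delta_pos":[0,0,-86],"angular":[0,0,0],"fingers":0.1},{"delta_pos":[0,0,-86],"angular":[0,0,0],"fingers":0.1}]' 40
```

```text
time_s: 10.98
eef_pos: [470.0, -5.7, 115.2]
ee_rot: [-0.0, 1.0, -0.031, 0.001]
force: [-1.3, 4.4, 6.2]
grip_width: 0.245
grip_force: 39.1
```

```bash
python3 -m jog '[{"delta_pos":[-0.1,-2,0],"angular":[0,0,0],"fingers":0.1},{"delta_pos":[-0.3,-5,0],"angular":[0,0,0],"fingers":0.1},{"delta_pos":[-0.6,-10,0],"angular":[0,0,0],"fingers":0.1},{"delta_pos":[-1,-17,0],"angular":[0,0,0],"fingers":0.1},{"delta_pos":[-1.6,-26,0],"angular":[0,0,0],"fingers":0.1},{"delta_pos":[-2.2,-36,0],"angular":[0,0,0],"fingers":0.1},{"delta_pos":[-2.8,-46,0],"angular":[0,0,0],"fingers":0.1},{"delta_pos":[-3.4,-56,0],"angular":[0,0,0],"fingers":0.1},{"delta_pos":[-4,-66,0],"angular":[0,0,0],"fingers":0.1},{"delta_pos":[-4.6,-76,0],"angular":[0,0,0],"fingers":0.1}]'
python3 -m jog '[{"delta_pos":[-0.6,-10,0],"angular":[0,0,0],"fingers":0.1},{"delta_pos":[-1.2,-20,0],"angular":[0,0,0],"fingers":0.1},{"delta_pos":[-1.8,-30,0],"angular":[0,0,0],"fingers":0.1},{"delta_pos":[-2.4,-40,0],"angular":[0,0,0],"fingers":0.1},{"delta_pos":[-3,-50,0],"angular":[0,0,0],"fingers":0.1},{"delta_pos":[-3.5,-58,0],"angular":[0,0,0],"fingers":0.1},{"delta_pos":[-3.9,-64,0],"angular":[0,0,0],"fingers":0.1},{"delta_pos":[-4.2,-69,0],"angular":[0,0,0],"fingers":0.1},{"delta_pos":[-4.4,-72,0],"angular":[0,0,0],"fingers":0.1},{"delta_pos":[-4.4,-72,0],"angular":[0,0,0],"fingers":0.1}]'
```

```text
time_s: 12.22
eef_pos: [465.2, -82.1, 115.2]
ee_rot: [-0.0, 1.0, -0.031, 0.001]
force: [-1.1, 3.8, 7.4]
grip_width: 0.239
grip_force: 39.3
time_s: 13.48
eef_pos: [460.7, -154.3, 115.3]
ee_rot: [0.0, 1.0, -0.031, 0.0]
force: [-3.3, 0.4, 7.7]
grip_width: 0.244
grip_force: 39.4
```

```bash
python3 -m jog '[{"delta_pos":[-0.1,-1.2,0],"angular":[0,0,0],"fingers":0.1},{"delta_pos":[-0.1,-1.2,0],"angular":[0,0,0],"fingers":0.1},{"delta_pos":[-0.1,-1.2,0],"angular":[0,0,0],"fingers":0.1}]'
python3 -m jog '[{"delta_pos":[-0.1,-1.2,0],"angular":[0,0,0],"fingers":0.4},{"delta_pos":[-0.1,-1.2,0],"angular":[0,0,0],"fingers":0.6},{"delta_pos":[-0.1,-1.2,0],"angular":[0,0,0],"fingers":0.6},{"delta_pos":[-0.1,-1.2,0],"angular":[0,0,0],"fingers":0.6},{"delta_pos":[-0.1,-1.2,30],"angular":[0,0,0],"fingers":0.6},{"delta_pos":[-0.1,-1.2,80],"angular":[0,0,0],"fingers":0.6},{"delta_pos":[-0.1,-1.2,110],"angular":[0,0,0],"fingers":0.6},{"delta_pos":[-0.1,-1.2,110],"angular":[0,0,0],"fingers":0.6}]'
python3 - <<'E'
from h import *
c=ctrl.capture('wrist');im=c['pixels'];cv2.imwrite('pics/w6.png',im)
for n,p in dict(st=(545.2,-161,84),plunger=(650,-167.4,84)).items(): print(n,np.round(proj(c,p),1))
E
```

```text
time_s: 13.85
eef_pos: [460.6, -155.2, 115.2]
ee_rot: [0.0, 1.0, -0.031, 0.0]
force: [-1.9, 2.2, 7.3]
grip_width: 0.244
grip_force: 39.5
time_s: 14.85
eef_pos: [461.1, -156.7, 226.2]
ee_rot: [0.001, 1.0, -0.031, 0.002]
force: [-0.5, 0.6, -0.6]
grip_width: 0.601
grip_force: 0.0
st [313.4 116.4]
plunger [312.7 -65.1]
```

View pics/w6.png

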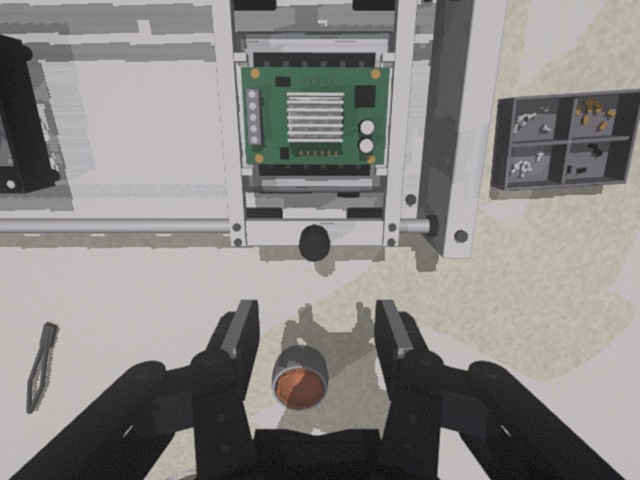

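The carrier with the seated board is over the preheater, with screws at (237,229/242) and (391,229/242), and the tray is untouched. Checking the station numerically.

```bash
python3 - <<'E'
from h import *
c=ctrl.capture('wrist');im=c['pixels'];V=im.max(2);out=[]
for u,v in((237,229),(237,242),(391,229),(391,242)):
    w=np.zeros(V.shape,np.uint8);w[v-7:v+8,u-7:u+8]=1;w&=(V<110)
    N,_,st,ce=cv2.connectedComponentsWithStats(w);i=min(range(1,N),key=lambda i:np.hypot(*(ce[i]-[u,v])))
    out.append(ray(c,*ce[i],91)[:2]);print(ce[i].round(1),st[i,4],out[-1].round(1))
print(np.mean(out,0).round(1))
c=ctrl.capture('top');im=c['pixels'];h=cv2.cvtColor(im,cv2.COLOR_BGR2HSV)
m=((h[...,0]<25)&(h[...,1]>90)).astype(np.uint8);m[:215]=0;m[260:]=0;m[:,:340]=0;m[:,430:]=0
ys,xs=np.nonzero(m);print(len(xs),xs.mean(),ys.mean(),ray(c,xs.mean(),ys.mean(),84)[:2].round(1))
E
```

```text
[236.5 226.2] 39 [469.9 -97.7]
[237.8 241.3] 41 [457.8 -97. ]
[393.1 226.5] 43 [ 462.3 -215.3]
[392.  241.7] 45 [ 450.1 -214.6]
[ 460.  -156.2]
13 388.38461538461536 241.3846153846154 [ 643.2 -167.5]
```

The carrier travelled 150.4 mm between stations, well inside the 3 mm detent capture, and the arm is clear. Handing in.

```bash
python3 -c "
from rig import ctrl
print(ctrl.finish_job())"
```

```text
the job is handed in; nothing more can be done
None
```

The board is lying flat, parts up, on the carrier's ledges. The carrier is at the preheater station (150.4 mm of travel measured, so within the detent's 3 mm pull-in; I could not see the ball in its slot). The knob is released, no bystanders were touched, and the job was handed in at about 15 s.

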